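# Seat the casting carrier plate on its three-ball locating stand

## Robot

A 7-joint arm with a two-finger parallel gripper is mounted at the origin on the work surface. World frame = base frame: x ahead of the robot, y to its left, z up, the work surface at z = 0. Lengths are in m, angles in rad, forces in N, time in s.
With the tool pointing down it reaches from about 0.425 to 0.925 m from the base axis. Payload 6.8 kg.
Tool frame: the origin (TCP) lies at the very end of the fingers, on their centre line; the grasp point (between the pads) lies 19 mm behind it; y points along the fingers, x is the direction in which the jaws open and shut, and the axes are right-handed (so a half turn about y gives the same grasp; the last joint's range is limited). The gripper opens to 85 mm and grips with 20 to 120 N. Pads are 22 mm wide; open, the fingers measure 114 mm over their backs; the gripper's body (76 mm by 85 mm) begins 54 mm behind the grasp point. The pads swing forward as they close: fully open they stand 13 mm farther back than shut.
Start: joints at [1.156, 0.477, 0.022, 1.555, -0.011, 1.109, -0.083], TCP at [0.204, -0.643, 0.231] pointing down, gripper open.
Joint ranges: [-2.96, 2.96], [-0.34, 2.1], [-1.41, 1.46], [0.24, 2.44], [-1.37, 4.51], [0.17, 1.92], [-2.96, 2.96]. Speed limits (rad/s): [2.39, 2.39, 3.14, 3.14, 3.14, 3.14, 3.14].

## Interface

Orientations are given as a rotation vector (axis times angle).
In Python, from bench import r, imaging gives the robot as it stands.
- The arm moves only by the shell command python3 -m jog 'ROWS' [FORCE]. ROWS is text: rows parted by semicolons, each of 7 numbers parted by spaces: the turn, a rotation vector about the tool's x, y, z in degrees, then the shift along the tool's x, y, z in mm, then the opening, from 0 (shut) to 1 (fully open). A call has exactly 5 rows; each row shifts and turns the commanded pose from where the row before left it, along the tool's axes as they then stand; what a row does not reach is not made up. A row lasts 1/12 s, in which the tool goes at most 41.7 mm and 7.16 degrees, less where a joint would pass 70% of its speed; a pose out of reach is approached as far as the arm can. A call with a gripper value outside its range is refused whole. The fingers move at their own pace and stop on an object; FORCE is the grip in N (left out, the last holds). Time passes only in rows, so rows that do not move let the fingers close, or fill a call up. It gives the time, the measured TCP pose, the force and the opening at its end, in the units of the state.
- r.get_obs(): the state, without advancing time (a new reading comes with each control period).
- imaging.grab_frame(name): name is "scene" or "top"; returns a dict with "color" (400x640x3 uint8, red, green, blue), "z_map" (400x640 float32, m along the optical axis (not along the pixel's ray), 0 where there is no reading), "fx", "fy", "cx", "cy" (pixels), "world_to_cam" (4x4, takes a point from world to camera coordinates). Camera axes: x right, y up, looking along -z (the intrinsics and any distortion apply to the point x, -y, -z); pixel columns grow to the right and rows downward; lengths in m; the calibration is good to about 2 mm. A picture is of the moment at which its call begins.
- r.hand_in(): hands the job in, once; it reports no verdict.
The state is a dict: "clock": time; "joints": joint angles; "qvel": joint speeds; "tau": joint torques, N m; "tcp_pos": TCP position; "orientation": TCP orientation; "contact_force": force on the tool from outside, world axes, zero at the start; "moment": the same for the moment, N m; "grip_width": finger opening in m.
Only numpy, scipy, OpenCV 4.12 (cv2) and the standard library are available. Lean on these libraries where they do the work, as an engineer would, in place of code of your own. Each camera call takes 0.05 s, during which the arm holds its last target.

## Task

Pick up the carrier plate by its fin handle, set it the right way round (lug over the stand's tab) on the three balls of the locating stand and press it gently down between the two spring rollers until they snap over its side rails and it is pulled fully home, level on all three balls; then let go. Do not force it, and leave the other things on the bench where they are.

Things in the scene. Friction and masses are not known exactly. Their poses are not given: they have to be found in the camera images.
- plate: Loose carrier plate, 0.44 to 0.7 kg: aluminium slab 140 (x) by 126 (y) mm, z = 18 to 28. Origin: centre of its underside, where its feet stand; z up. Round steel rails 12 mm thick, 132 long, lie along its two y sides (axes at y = +-65, z = 23). On top, centred, a black upright fin handle: 60 along x, 18 thick along y, z = 28 to 66. A lug sticks out of its +x edge.
- grip (a point): Point inside the fin handle where to hold it: on the plate's z axis, 52 mm above the plate's origin, 24 above the slab's top. Axes as the plate's: the fingers close along y.
- lug (a point): Tip of the plate's lug, at (90, 0, 23) mm in the plate's frame; the lug is 20 mm wide.
- vees (a point): Under the plate, at (0, 0, 20) mm in its frame. Three open vee grooves run radially below the slab at 0, +120 and -120 deg from the plate's +x, middles 50 mm out; sides 40 deg off vertical, apex line at z = 20, about 27 mm wide at the foot (z = 3). They sit on the stand's balls.
- stand: Fixed locating stand: grey foot 190 (x) by 150 (y) by 18 mm. Origin: centre of its underside; z up. On it a head with three steel balls, 18 mm across, nominal centres 54 mm up, 50 mm from the axis, at 0, +120 and -120 deg from +x. The head was set by hand: balls and catches together lie up to 6 mm off nominal along x, 4 mm along y, 7 mm in height, unmeasured; not turned.
- tab (a point): Small steel tab on the stand's +x edge, at (115, 0, 12) mm in its frame: the plate's lug goes over this side.
- seat (a point): Where the plate's origin comes to rest, same yaw as the stand, if the head had no offset: 48 mm above the stand's origin. Off by the head's unmeasured 6, 4, 7 mm. Near home, a plate held off to one side rides on the sides of its grooves (1 mm aside lifts that groove 1.2 mm): let it give way sideways with the contact force. Greased, but friction can leave one ball a little high; a light push on the slab over it brings it down.
- catches (a point): Midway between the two spring rollers (free at y = +-72.5, 75.5 mm up, 10 mm across, axes along x, in blocks y = 92 to 112, top 82 mm up; same offset as the balls). Going down, the rails meet them about 12 mm above home; they yield outwards, resisting with about 7 N per side, snap over 4.5 mm above home, then pull the plate down with about 4 N per side.
- catch_left (a joint): How far the +y roller is pushed out, m: 0 when free, about 0.0035 at the snap, about 0.0025 with the plate home.
- catch_right (a joint): The same for the -y roller.
- can: Closed tin, 52 mm across, 65 tall, loose, between the plate and the stand. Origin: centre of its underside.
- figure: Black turned casting, 68 mm across the foot, 90 tall, standing loose beyond the tin, between plate and stand. Origin: centre of its underside.
- brush: Brush lying on the bench near the robot, along y. Origin: under its middle.
Mind the look-alikes: they are no part of the job. Leave any purple look-alike of the plate alone.

How it is judged:
By the outcome, as a careful person would: the job done as asked, in the order asked, and still so for the second after the job is handed in, with the robot touching nothing.
It also fails if it takes over 67 s, if anything falls off the work surface, if the arm or the gripper's body presses on something with over 40 N, if the wrist force passes 120 N, or if a joint passes its speed limit or range.

## Working session

There is one attempt and no reset: what is moved stays moved. The work goes in short steps, Python scripts to look and compute and a shell command to move; the robot and the scene stay as the last step left them, time stands still between calls to the robot, and variables do not carry over. Pictures are saved under pics/ and viewed, and the job is handed in when it is done.

```bash
ls; mkdir -p pics
python3 - <<'E'
from bench import r, imaging
import cv2, numpy as np
o=r.get_obs(); print({k:np.round(v,4) for k,v in o.items()})
for n in("scene","top"):
    f=imaging.grab_frame(n); cv2.imwrite(f"pics/{n}0.png",f["color"][:,:,::-1])
    print(n,f["fx"],f["fy"],f["cx"],f["cy"],f.keys()); print(np.round(f["world_to_cam"],4))
E
```

```text
pics
{'clock': np.float64(0.0), 'joints': array([ 1.1558,  0.4778,  0.0223,  1.5565, -0.0115,  1.1093, -0.0831]), 'qvel': array([-0.0002,  0.0021,  0.0012, -0.0007,  0.0018,  0.0019, -0.002 ]), 'tau': array([ 3.00000e-04, -5.96444e+01,  1.60830e+00, -2.81195e+01,
        1.25000e-02,  9.40000e-03, -0.00000e+00]), 'tcp_pos': array([ 0.2037, -0.6429,  0.2303]), 'orientation': array([-1.3379,  0.9814, -0.9788]), 'contact_force': array([-0.339 , -0.3988, -0.0662]), 'moment': array([ 0.0215, -0.0165, -0.0437]), 'grip_width': np.float64(0.0855)}
scene 411.4670488023257 411.4670488023257 313.18048381076113 197.3467388275817 dict_keys(['color', 'z_map', 'fx', 'fy', 'cx', 'cy', 'world_to_cam'])
[[-0.3716  0.9281  0.0239  0.2038]
 [-0.459  -0.206   0.8642  0.1286]
 [ 0.807   0.3102  0.5025 -1.5701]
 [ 0.      0.      0.      1.    ]]
top 426.32936944108144 426.32936944108144 321.6706477998387 202.22866854752516 dict_keys(['color', 'z_map', 'fx', 'fy', 'cx', 'cy', 'world_to_cam'])
[[-0.0159 -0.9998  0.0129 -0.0337]
 [ 0.9907 -0.014   0.1355 -0.4618]
 [-0.1353  0.015   0.9907 -1.0183]
 [ 0.      0.      0.      1.    ]]
```

View pics/scene0.png

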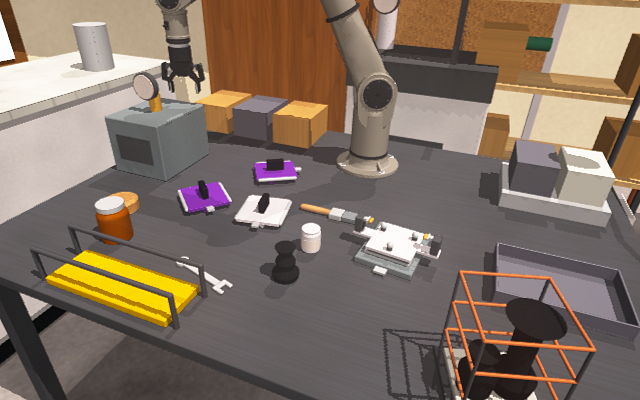

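View pics/top0.png

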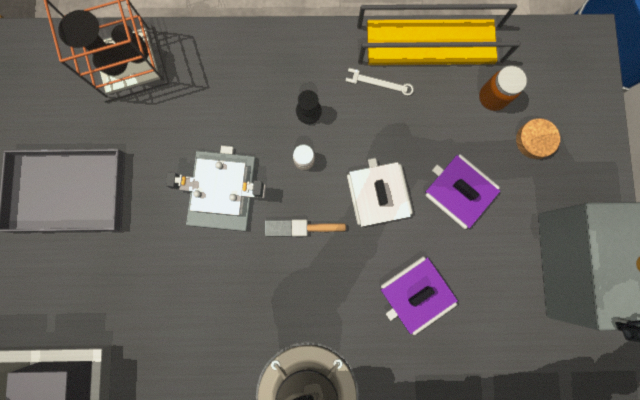

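Run:
```python
from bench import r
from scipy.spatial.transform import Rotation as R
print(R.from_rotvec(r.get_obs()["orientation"]).as_matrix().round(3))
```

```text
[[ 0.302 -0.001  0.953]
 [-0.953  0.002  0.302]
 [-0.002 -1.    -0.   ]]
```

```bash
cat > h.py <<'E'
import numpy as np, cv2
from bench import r, imaging
def pts(f):
    z=f["z_map"].astype(float); v,u=np.mgrid[0:400,0:640]
    c=np.stack([(u-f["cx"])/f["fx"]*z,-(v-f["cy"])/f["fy"]*z,-z,np.ones_like(z)],-1)
    return (c@np.linalg.inv(f["world_to_cam"]).T)[...,:3]
def ray(f,u,v,h):
    Ti=np.linalg.inv(f["world_to_cam"]); o=Ti[:3,3]
    d=Ti[:3,:3]@np.array([(u-f["cx"])/f["fx"],-(v-f["cy"])/f["fy"],-1])
    return o+d*(h-o[2])/d[2]
E
python3 - <<'E'
from h import *
f=imaging.grab_frame("top"); P=pts(f); np.save("/tmp/P.npy",P); im=f["color"]; np.save("/tmp/im.npy",im)
print("z plate area"); print((P[150:235:5,340:420:5,2]*1000).round(0).astype(int))
print("z stand area"); print((P[145:235:4,168:272:4,2]*1000).round(0).astype(int))
for n,(a,b,c,d) in {"stand":(140,240,160,275),"plate":(145,235,335,420)}.items():
    cv2.imwrite(f"pics/top_{n}.png",cv2.resize(im[a:b,c:d,::-1],None,fx=6,fy=6,interpolation=cv2.INTER_CUBIC))
E
```

```text
z plate area
[[   1   -4   -1    0   -2   -3   -3    0    1   -2    0    1    0   -1
     0   -4]
 [  -1    2   -4   -2    0   -1    3   -2   -3   -3    1   -1   -3   -1
     1   -1]
 [   0   -5    1    2    2    1   24   25    3   -4    0   -3    0   -2
    -1    0]
 [   1    1   -1    0   -1   -2   21   22   -1   22   25   20   24    1
    -5   -3]
 [   0   -2   -1   -5   24   23   23 1072   23   25   24   21   20    1
     3   -3]
 [   0    2   25   21   23   24   26   22   24   19   23   26   25   -2
    -5   -6]
 [   0    1   27   23   21   25   19   23   60   24   22   24   22   -1
    -1   -3]
 [  -3   -2   22   22   23   25   25   45   62   24   23   22   24   22
    -2   -2]
 [  -4    1   21   22   21   23   25   26   61   22   22   21   23   22
     1    0]
 [   1   -1   -1   26   25   25   22   27   64   60   27   24   25   21
    -1   -3]
 [   3   -2   -3   24   25   22   22   23   58   59   22   24   26   23
     0    0]
 [   1    1    0   23   24   22   23   24   39   24   26   23   24   25
    24   -1]
 [   2   -2   -6   20   24   25   27   20   27   24   23   23   24 
[... 2777 characters left out ...]
  6    0    2   -1    1]
 [  -1    1   -4   -2   -3   17   19   17   17   15   14   20   23   18
    15   17   17   14   14   19    6    1   -2    0    0   -2]
 [  -2    2   -1    3    1   20   18   17   18   15   19   18   15   15
    17   15   19   19   15   14   -1   -1   -3   -1    1   18]
 [   2    0   -2   -2   -1   19   18   16   20   19   20   18   15   16
    17   16   17   17   18   20    0    0   -2   -2   -4   18]
 [  -2    0    2   -2    3    0   -2   -1    2    0   -2    0    1    3
     8   16   14   18   18   20   -1   -4    1    1   -2   17]
 [  -1    1    0    1   -1    2   -1    4   -1   -1    1   -5   -4   -2
    -3   -1    2   -2   -3   -2    0   -1    1   -4   -3   18]]
```

View pics/top_stand.png

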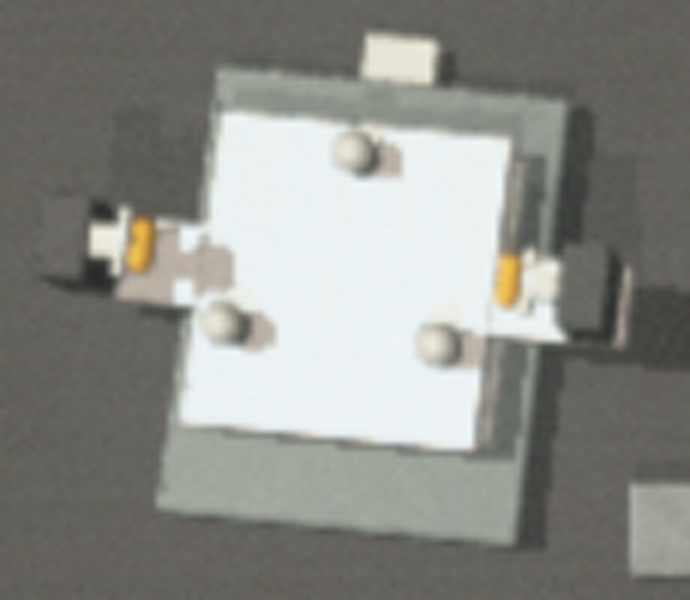

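View pics/top_plate.png

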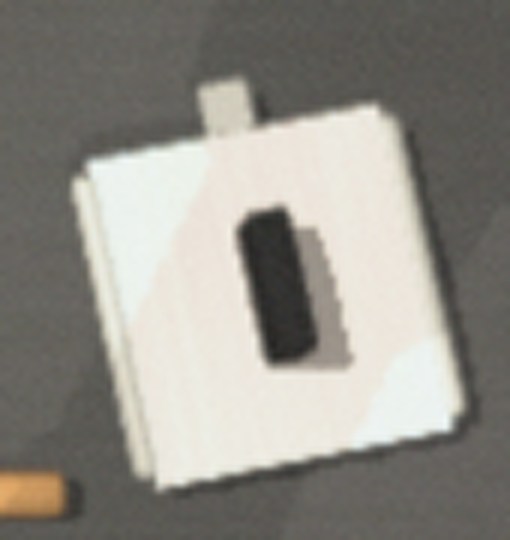

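Run:
```python
from h import *
fr=[imaging.grab_frame("top") for _ in range(4)]
f=fr[0].copy(); f["z_map"]=np.median([g["z_map"] for g in fr],0); P=pts(f);Z=P[...,2]
sc=[imaging.grab_frame("scene") for _ in range(4)]
g=sc[0].copy(); g["z_map"]=np.median([x["z_map"] for x in sc],0); Q=pts(g)
def box(A,lo,hi,xr,yr): return (A[...,2]>lo)&(A[...,2]<hi)&(A[...,0]>xr[0])&(A[...,0]<xr[1])&(A[...,1]>yr[0])&(A[...,1]<yr[1])
sub=(slice(145,235),slice(335,420))
c=P[190,385]; print("plate approx",c.round(3)); s=P[195,222]; print("stand approx",s.round(3))
for nm,A in(("top",P),("scene",Q)):
    for name,ctr,lo,hi,rad in(("bench@plate",c,-.015,.01,.14),("slab",c,.014,.034,.1),("fin",c,.045,.08,.06),("bench@stand",s,-.015,.01,.18),("foot",s,.01,.026,.15),("head",s,.034,.048,.12),("balls",s,.053,.072,.09),("blocks",s,.074,.1,.14)):
        m=box(A,lo,hi,(ctr[0]-rad,ctr[0]+rad),(ctr[1]-rad,ctr[1]+rad)); q=A[m]
        print(nm,name,m.sum(),"med z %.1f"%(np.median(q[:,2])*1000),"p90 %.1f"%(np.percentile(q[:,2],90)*1000),"ctr",(q.mean(0)*1000).round(1), end=" ")
        if name in("slab","fin","foot"):
            print(cv2.minAreaRect((q[:,:2]*1000).astype(np.float32)))
        else:
            k,l,st,ce=cv2.connectedComponentsWithStats(m.astype(np.uint8))
            print([ (int(st[i,4]),(np.array([*A[l==i].mean(0)[:2],np.percentile(A[l==i][:,2],85)])*1000).round(1).tolist()) for i in range(1,k) if st[i,4]>8] if name in("balls","blocks") else "")
print(r.get_obs()["clock"])
```

```text
plate approx [ 0.491 -0.199  0.024]
stand approx [0.481 0.202 0.042]
top bench@plate 8274 med z -0.9 p90 0.6 ctr [ 490.7 -201.    -0.8] 
top slab 2970 med z 23.5 p90 25.0 ctr [ 482.1 -183.3   23.5] ((492.3222961425781, -182.80477905273438), (161.75677490234375, 142.2105712890625), 10.627777099609375)
top fin 207 med z 61.0 p90 62.6 ctr [ 480.6 -183.5   60. ] ((481.47552490234375, -184.67071533203125), (59.654319763183594, 18.2730770111084), 10.865981101989746)
top bench@stand 14267 med z -0.4 p90 1.0 ctr [ 4.700e+02  2.022e+02 -4.000e-01] 
top foot 2150 med z 17.4 p90 19.0 ctr [473.3 185.6  17.2] ((498.2613525390625, 164.0084686279297), (245.63975524902344, 217.3025360107422), 83.55181121826172)
top head 2712 med z 41.7 p90 43.1 ctr [501.3 214.1  41.6] 
top balls 142 med z 61.9 p90 64.8 ctr [500.6 211.5  61.5] [(44, [551.3, 207.3, 64.3]), (48, [482.0, 258.7, 63.4]), (44, [472.6, 173.0, 64.2])]
top blocks 430 med z 82.7 p90 84.5 ctr [502.2 214.9  82.3] [(219, [512.4, 305.5, 84.3]), (211, [491.6, 120.9, 84.2])]
scene bench@plate 3216 med z -0.3 p90 0.7 ctr [ 5.231e+02 -1.970e+02 -2.000
[... 235 characters left out ...]
2.50048828125, -184.98641967773438), (60.457916259765625, 18.380464553833008), 10.065451622009277)
scene bench@stand 7421 med z -0.5 p90 0.5 ctr [ 5.193e+02  2.135e+02 -3.000e-01] 
scene foot 1108 med z 17.3 p90 20.0 ctr [552.9 201.4  16.9] ((502.8458251953125, 161.6271514892578), (259.9622802734375, 199.75914001464844), 78.57223510742188)
scene head 1612 med z 41.4 p90 42.6 ctr [512.9 214.2  41.1] 
scene balls 141 med z 60.1 p90 64.8 ctr [506.2 190.2  60.2] [(35, [501.0, 118.7, 68.3]), (34, [477.2, 173.7, 63.0]), (35, [486.4, 259.2, 63.2]), (37, [556.3, 207.9, 63.0])]
scene blocks 281 med z 81.6 p90 84.2 ctr [507.9 222.4  81.1] [(127, [496.3, 121.4, 84.0]), (154, [517.5, 305.7, 83.8])]
0.55
```

```bash
cat >> h.py <<'E'
def med(n,k=4):
    fr=[imaging.grab_frame(n) for _ in range(k)]; f=dict(fr[0]); f["z_map"]=np.median([g["z_map"] for g in fr],0); return f
def comps(A,ctr,rad,lo,hi):
    m=(np.abs(A[...,:2]-ctr).max(-1)<rad)&(A[...,2]>lo)&(A[...,2]<hi)
    k,l,st,ce=cv2.connectedComponentsWithStats(m.astype(np.uint8))
    return [(ce[i],int(st[i,4]),A[l==i]) for i in range(1,k) if st[i,4]>8]
E
python3 - <<'E'
from h import *
for n in("top","scene"):
    f=med(n); A=pts(f); Ti=np.linalg.inv(f["world_to_cam"]); print(n,"cam",Ti[:3,3].round(3))
    b=[]
    for ce,a,q in comps(A,(.503,.213),.085,.05,.072):
        p=ray(f,*ce,.0555); 
        if n=="scene" and p[1]<.15: continue
        b.append(p); print(" ball",a,(p*1000).round(1))
    print(" mean",(np.mean(b,0)*1000).round(1))
    for ce,a,q in comps(A,(.482,-.185),.05,.045,.08):
        print(" fin",a,(ray(f,*ce,.0545)*1000).round(1))
        ext=[cv2.minAreaRect(q[:,:2].astype(np.float32)*1000)]; print(ext)
    # slab plane
    m=(np.abs(A[...,:2]-np.array([.482,-.184])).max(-1)<.045)&(A[...,2]>.017)&(A[...,2]<.03)
    q=A[m]; print(" slab plane",np.linalg.lstsq(np.c_[q[:,:2]-[.482,-.184],np.ones(len(q))],q[:,2],rcond=None)[0].round(4))
    for ce,a,q in comps(A,(.503,.213),.12,.079,.1): print(" block",a,(np.median(q,0)*1000).round(1))
    print(" can/fig")
    for ce,a,q in comps(A,(.56,0.03),.11,.03,.12): print("  ",a,(q.mean(0)*1000).round(0),q[:,2].max().round(3), q.min(0).round(3),q.max(0).round(3))
E
```

```text
top cam [ 0.319 -0.025  1.072]
 ball 45 [552.6 208.6  55.5]
 ball 48 [482.9 260.3  55.5]
 ball 44 [473.5 174.2  55.5]
 mean [503.  214.3  55.5]
 fin 207 [ 481.3 -184.5   54.5]
[((481.29132080078125, -184.64349365234375), (59.54875946044922, 18.062854766845703), 10.495473861694336)]
 slab plane [0.0018 0.0011 0.0236]
 block 203 [511.8 308.3  83. ]
 block 197 [492.5 118.4  82.8]
 can/fig
   393 [571.   3.  60.] 0.068 [ 0.549 -0.021  0.03 ] [0.598 0.029 0.068]
   292 [490. 118.  70.] 0.086 [0.474 0.1   0.035] [0.51  0.14  0.086]
scene cam [1.402 0.324 0.673]
 ball 37 [472.7 173.1  55.5]
 ball 40 [482.1 258.7  55.5]
 ball 43 [552.2 207.3  55.5]
 mean [502.3 213.   55.5]
 fin 118 [ 483.9 -184.3   54.5]
[((482.2752990722656, -184.69720458984375), (60.10739517211914, 18.398286819458008), 8.761396408081055)]
 slab plane [ 0.0013 -0.0019  0.0241]
 block 96 [494.4 118.7  82.4]
 block 121 [515.7 308.5  82.4]
 can/fig
   307 [500. 119.  61.] 0.085 [0.475 0.098 0.032] [0.511 0.14  0.085]
   379 [585.   6.  54.] 0.066 [ 0.551 -0.022  0.03 ] [0.601 0.029 0.066]
```

```bash
cat > rel.py <<'E'
import sys; from h import *
from scipy.spatial.transform import Rotation as R
# target x y z(mm) yaw(deg): prints shift in current tool axes (mm) and turn (deg, rotvec)
def go(x,y,z,yaw):
    o=r.get_obs(); M=R.from_rotvec(o["orientation"]); a=np.radians(yaw)
    T=R.from_matrix(np.array([[np.sin(a),0,np.cos(a)],[-np.cos(a),0,np.sin(a)],[0,-1,0]]))
    d=np.array([x,y,z])-o["tcp_pos"]*1000
    m=M.as_matrix()
    print("t %.2f tcp %s yaw %.2f grip %.1f F %s M %s"%(o["clock"],(o["tcp_pos"]*1000).round(1),np.degrees(np.arctan2(m[1,2],m[0,2])),o["grip_width"]*1000,o["contact_force"].round(1),o["moment"].round(2)))
    print("turn",np.degrees((M.inv()*T).as_rotvec()).round(2),"shift now-axes",(m.T@d).round(1),"shift after-turn axes",(T.as_matrix().T@d).round(1))
go(*map(float,sys.argv[1:5]))
E
python3 -m jog '0 0 0 -27 0 31 1;0 0 0 -27 0 31 1;0 0 0 -27 0 31 1;0 0 0 -27 0 31 1;0 0 0 -27 0 31 1' 60; python3 rel.py 482 -184.6 120 10.6
```

```text
clock: 1.37
tcp_pos: [0.3115, -0.4663, 0.2315]
orientation: [-1.339, 0.98, -0.981]
contact_force: [1.5, 0.1, -0.3]
grip_width: 0.0853
t 1.37 tcp [ 311.5 -466.3  231.5] yaw 17.56 grip 85.3 F [ 1.5  0.1 -0.3] M [ 0.04 -0.02  0.01]
turn [-0.01  6.96  0.03] shift now-axes [-217.2  111.4  247.5] shift after-turn axes [-245.5  111.5  219.4]
```

```bash
python3 -m jog '0 0 0 -27 0 31 1;0 0 0 -27 0 31 1;0 0 0 -27 0 31 1;0 0 0 -27 10 30 1;0 0 0 -27 15 28 1'  >/dev/null; python3 -m jog '0 0 0 -27 15 26 1;0 0 0 -25 15 26 1;0 0 0 -9 15 12 1;0 7 0 0 10 0 1;0 0 0 0 0 0 1' ; python3 rel.py 482 -184.6 80 10.6
python3 - <<'E'
from h import *
f=imaging.grab_frame("scene");cv2.imwrite("pics/s1.png",f["color"][:,:,::-1])
E
```

```text
clock: 2.2
tcp_pos: [0.4561, -0.2144, 0.1495]
orientation: [-1.291, 1.076, -1.071]
contact_force: [0.5, 0.6, 0.6]
grip_width: 0.0852
t 2.20 tcp [ 456.1 -214.4  149.5] yaw 10.50 grip 85.2 F [0.5 0.6 0.6] M [-0.02  0.04 -0.01]
turn [ 0.15 -0.1  -0.11] shift now-axes [-24.5  69.5  31.1] shift after-turn axes [-24.6  69.5  31. ]
```

View pics/s1.png

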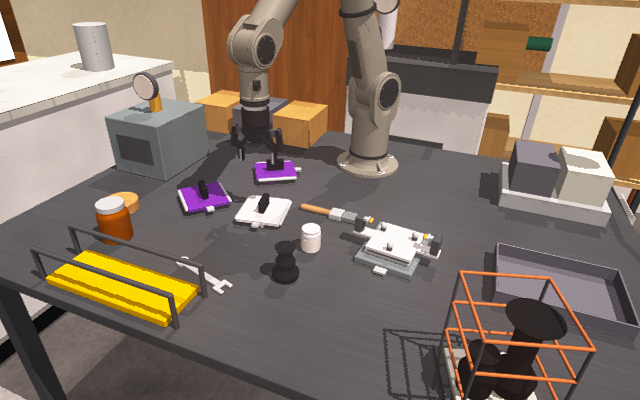

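```bash
python3 -m jog '0 0 0 -12 0 15 1;0 0 0 -12 0 16 1;0 0 0 0 25 0 1;0 0 0 0 25 0 1;0 0 0 0 0 0 1' ; python3 rel.py 482 -184.6 80 10.6
python3 - <<'E'
from h import *
f=imaging.grab_frame("scene");cv2.imwrite("pics/s2.png",cv2.resize(f["color"][100:260,180:380,::-1],None,fx=4,fy=3.75))
f=imaging.grab_frame("top");cv2.imwrite("pics/t2.png",cv2.resize(f["color"][120:260,300:460,::-1],None,fx=4,fy=4))
E
```

```text
clock: 2.67
tcp_pos: [0.4803, -0.1872, 0.0987]
orientation: [-1.294, 1.075, -1.067]
contact_force: [-1.0, -0.9, 0.2]
grip_width: 0.0852
t 2.67 tcp [ 480.3 -187.2   98.7] yaw 10.69 grip 85.2 F [-1.  -0.9  0.2] M [-0.02  0.09 -0.01]
turn [ 0.27  0.09 -0.12] shift now-axes [-2.2 18.7  2.2] shift after-turn axes [-2.3 18.7  2.2]
```

View pics/s2.png

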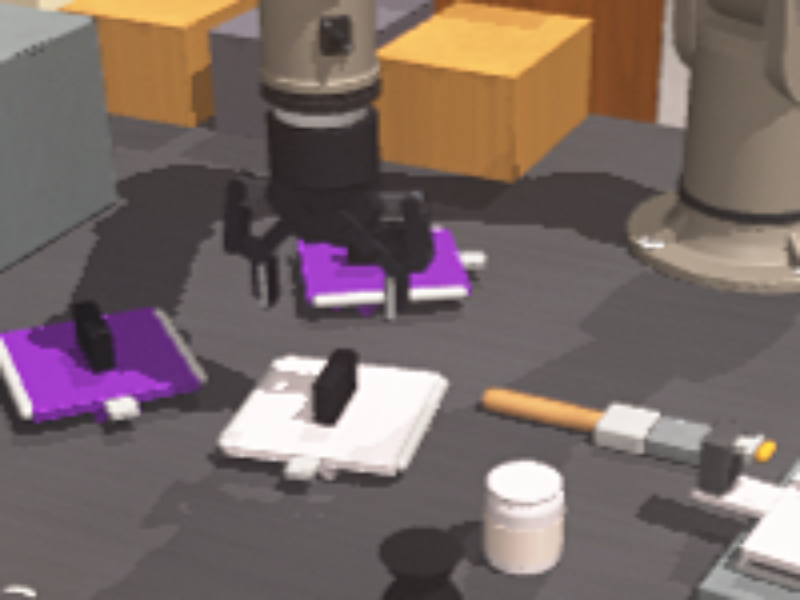

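View pics/t2.png

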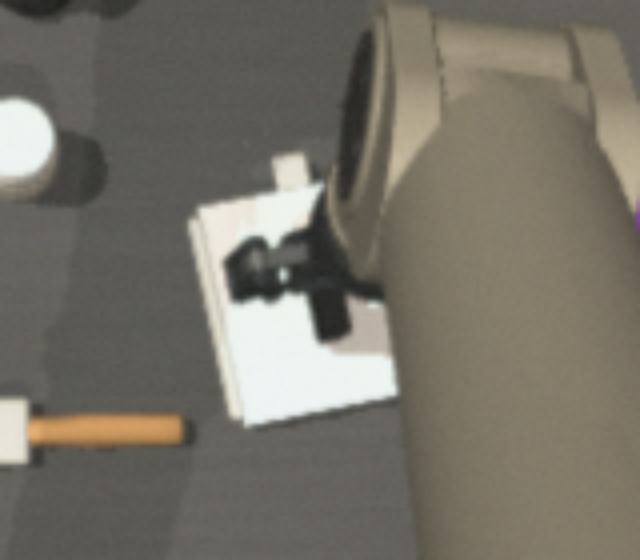

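```bash
python3 -m jog '0 0 0 -2 15 2 1;0 0 0 0 15 0 1;0 0 0 0 15 0 1;0 0 0 0 10 0 1;0 0 0 0 0 0 1' ; python3 rel.py 482 -184.6 30 10.6
python3 - <<'E'
from h import *
f=imaging.grab_frame("scene");cv2.imwrite("pics/s3.png",cv2.resize(f["color"][120:240,200:350,::-1],None,fx=5,fy=5))
E
```

```text
clock: 3.18
tcp_pos: [0.4839, -0.1852, 0.0461]
orientation: [-1.291, 1.073, -1.072]
contact_force: [0.5, -0.1, -0.1]
grip_width: 0.0852
t 3.18 tcp [ 483.9 -185.2   46.1] yaw 10.57 grip 85.2 F [ 0.5 -0.1 -0.1] M [-0.   -0.    0.02]
turn [ 0.06 -0.03 -0.01] shift now-axes [-0.9 16.1 -1.7] shift after-turn axes [-0.9 16.1 -1.7]
```

View pics/s3.png

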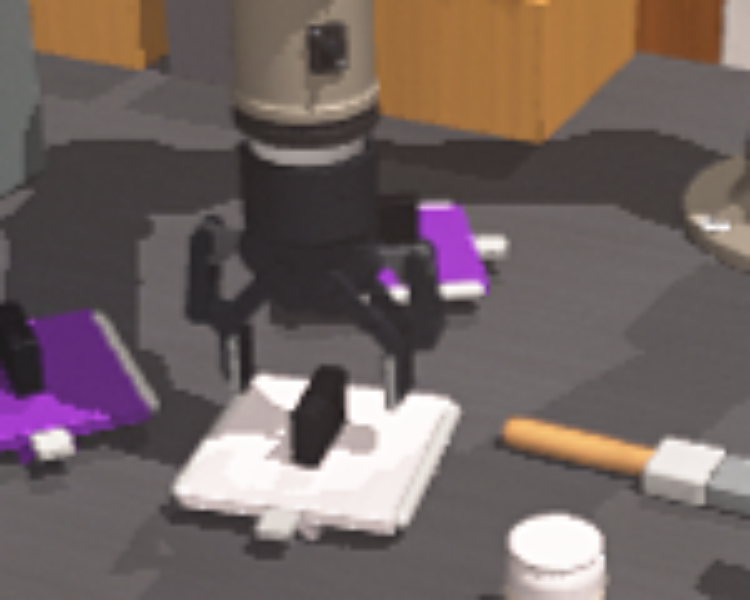

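```bash
python3 -m jog '0 0 0 -1 8 -1 1;0 0 0 0 7 0 1;0 0 0 0 0 0 0.5;0 0 0 0 0 0 0;0 0 0 0 0 0 0' 60; python3 -m jog '0 0 0 0 0 0 0;0 0 0 0 0 0 0;0 0 0 0 0 0 0;0 0 0 0 0 0 0;0 0 0 0 0 0 0'; python3 rel.py 482 -184.6 30 10.6
```

```text
clock: 3.65
tcp_pos: [0.4833, -0.1839, 0.0315]
orientation: [-1.291, 1.072, -1.072]
contact_force: [0.1, 0.5, 0.3]
grip_width: 0.0515
clock: 4.07
tcp_pos: [0.4836, -0.1842, 0.0318]
orientation: [-1.291, 1.071, -1.073]
contact_force: [-0.2, -1.0, 6.1]
grip_width: 0.0172
t 4.07 tcp [ 483.6 -184.2   31.8] yaw 10.56 grip 17.2 F [-0.2 -1.   6.1] M [-0.17  0.11  0.07]
turn [-0.05 -0.04  0.04] shift now-axes [ 0.1  1.8 -1.6] shift after-turn axes [ 0.1  1.8 -1.6]
```

```bash
python3 -m jog '0 0 0 0 0 0 0;0 0 0 0 0 0 0;0 0 0 0 -2 0 0;0 0 0 0 -3 0 0;0 0 0 0 -3 0 0'; python3 -m jog '0 0 0 0 -15 0 0;0 0 0 0 -25 0 0;0 0 0 0 -30 0 0;0 0 0 0 -30 0 0;0 0 0 0 0 0 0'; python3 rel.py 502.6 213.6 160 -6.2
```

```text
clock: 4.48
tcp_pos: [0.4821, -0.1834, 0.0388]
orientation: [-1.292, 1.074, -1.07]
contact_force: [-0.3, -0.4, -5.3]
grip_width: 0.0169
clock: 4.9
tcp_pos: [0.4863, -0.1845, 0.1445]
orientation: [-1.287, 1.065, -1.078]
contact_force: [1.2, -0.7, -4.5]
grip_width: 0.0169
t 4.90 tcp [ 486.3 -184.5  144.5] yaw 10.58 grip 16.9 F [ 1.2 -0.7 -4.5] M [ 0.   -0.13  0.01]
turn [-0.47 16.77  0.16] shift now-axes [-388.3  -16.3   89.3] shift after-turn axes [-397.6  -15.5  -26.8]
```

```bash
python3 -m jog '0 0 0 0 -25 0 0;0 5.6 0 0 -15 0 0;0 5.6 0 0 0 0 0;0 5.6 0 0 0 0 0;0 0 0 -25 0 -2 0' >/dev/null; python3 -m jog '0 0 0 -38 0 -3 0;0 0 0 -38 0 -3 0;0 0 0 -38 0 -3 0;0 0 0 -38 0 -3 0;0 0 0 -38 0 -3 0';python3 -m jog '0 0 0 -38 0 -3 0;0 0 0 -38 0 -3 0;0 0 0 -38 0 -3 0;0 0 0 -35 0 -2 0;0 0 0 -25 0 -1 0'; python3 -m jog '0 0 0 0 0 0 0;0 0 0 0 0 0 0;0 0 0 0 0 0 0;0 0 0 0 0 0 0;0 0 0 0 0 0 0'; python3 rel.py 502.6 213.6 160 -6.2
```

```text
clock: 5.73
tcp_pos: [0.4882, 0.0334, 0.1783]
orientation: [-1.157, 1.29, -1.288]
contact_force: [1.0, -0.4, -5.4]
grip_width: 0.0169
clock: 6.15
tcp_pos: [0.4949, 0.2099, 0.1783]
orientation: [-1.158, 1.288, -1.285]
contact_force: [0.1, 0.3, -5.3]
grip_width: 0.0173
clock: 6.57
tcp_pos: [0.4964, 0.2044, 0.1789]
orientation: [-1.156, 1.29, -1.291]
contact_force: [0.5, 0.1, -4.9]
grip_width: 0.0172
t 6.57 tcp [496.4 204.4 178.9] yaw -6.35 grip 17.2 F [ 0.5  0.1 -4.9] M [ 0.01 -0.01  0.02]
turn [ 0.03 -0.15  0.06] shift now-axes [-9.9 18.9  5.1] shift after-turn axes [-9.8 18.9  5.1]
```

```bash
python3 -m jog '0 0 0 -10 10 5 0;0 0 0 0 8 0 0;0 0 0 0 0 0 0;0 0 0 0 0 0 0;0 0 0 0 0 0 0'; python3 rel.py 502.6 213.6 160 -6.2
python3 - <<'E'
from h import *
for n in("scene","top"):
    f=med(n);cv2.imwrite(f"pics/{n}4.png",cv2.resize(f["color"][(110 if n=="top" else 130):(260 if n=="top" else 290),(130 if n=="top" else 300):(320 if n=="top" else 490),::-1],None,fx=4,fy=3.7))
    A=pts(f)
    for ce,a,q in comps(A,(.503,.213),.105,.138,.158):
        if a>60: print(n,a,(q.mean(0)*1000).round(1),np.median(q[:,2]),q.min(0).round(3),q.max(0).round(3),cv2.minAreaRect((q[:,:2]*1000).astype(np.float32)))
E
```

```text
clock: 6.98
tcp_pos: [0.5023, 0.2147, 0.1613]
orientation: [-1.156, 1.289, -1.289]
contact_force: [0.7, -0.9, -5.2]
grip_width: 0.0167
t 6.98 tcp [502.3 214.7 161.3] yaw -6.26 grip 16.7 F [ 0.7 -0.9 -5.2] M [ 0.05 -0.05 -0.05]
turn [ 0.02 -0.06  0.03] shift now-axes [1.1 1.3 0.4] shift after-turn axes [1.1 1.3 0.4]
scene 1583 [520.8 218.9 152.9] 0.15339513295816398 [0.425 0.14  0.139] [0.592 0.292 0.158] ((511.0075988769531, 215.1545867919922), (140.84014892578125, 163.47406005859375), 83.78374481201172)
top 1274 [521.9 174.7 153.4] 0.15351626288945724 [0.431 0.14  0.146] [0.592 0.232 0.157] ((519.2405395507812, 166.80252075195312), (171.4499969482422, 76.39735412597656), 24.191177368164062)
```

View pics/scene4.png

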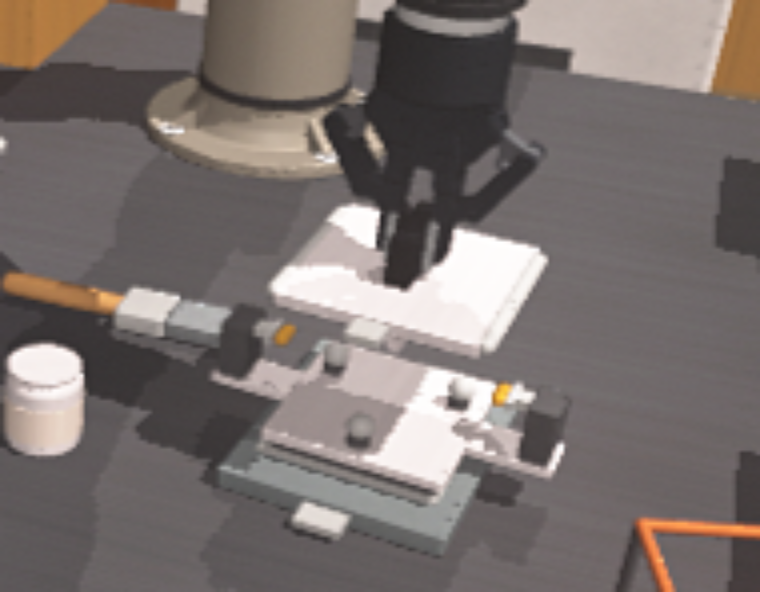

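View pics/top4.png

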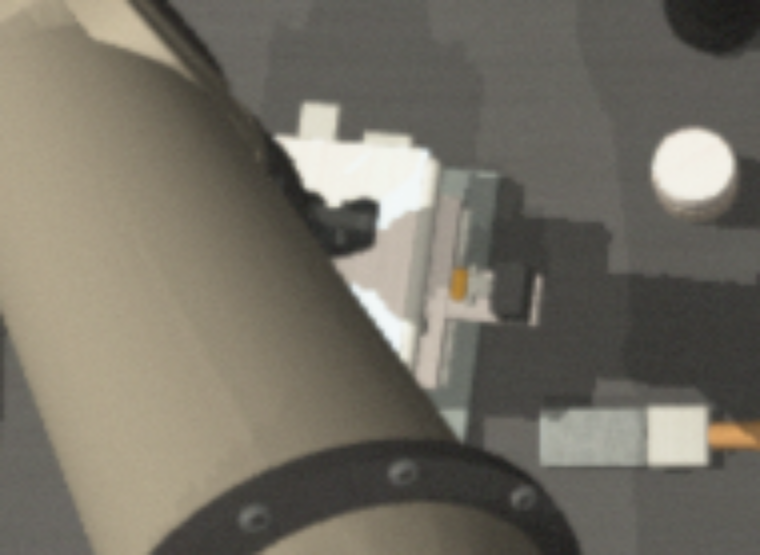

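```bash
python3 -m jog '0 0 0 0 15 1 0;0 0 0 0 15 0 0;0 0 0 0 15 0 0;0 0 0 0 8 0 0;0 0 0 0 0 0 0'; python3 -m jog '0 0 0 0 0 0 0;0 0 0 0 0 0 0;0 0 0 0 0 0 0;0 0 0 0 0 0 0;0 0 0 0 0 0 0'; python3 rel.py 503.6 214 84.5 -6.2
python3 - <<'E'
from h import *
f=med("scene");cv2.imwrite("pics/s5.png",cv2.resize(f["color"][160:290,330:460,::-1],None,fx=5,fy=4.6))
A=pts(f)
m=(np.abs(A[...,:2]-(.503,.213)).max(-1)<.105)&(A[...,2]>.085)&(A[...,2]<.108)
q=A[m]; print(m.sum(),np.median(q[:,2]),cv2.minAreaRect((q[:,:2]*1000).astype(np.float32)))
E
```

```text
clock: 7.8
tcp_pos: [0.5023, 0.2146, 0.1066]
orientation: [-1.16, 1.29, -1.289]
contact_force: [-0.8, -0.4, -4.8]
grip_width: 0.0176
clock: 8.22
tcp_pos: [0.5039, 0.2155, 0.1089]
orientation: [-1.155, 1.288, -1.289]
contact_force: [-0.0, -0.6, -5.2]
grip_width: 0.0169
t 8.22 tcp [503.9 215.5 108.9] yaw -6.23 grip 16.9 F [-0.  -0.6 -5.2] M [ 0.03  0.04 -0.09]
turn [-0.06 -0.03 -0.03] shift now-axes [ 1.5 24.4 -0.1] shift after-turn axes [ 1.5 24.4 -0.1]
1610 0.10056878665319624 ((503.8550109863281, 215.43191528320312), (171.78106689453125, 179.3617401123047), 16.861299514770508)
```

View pics/s5.png

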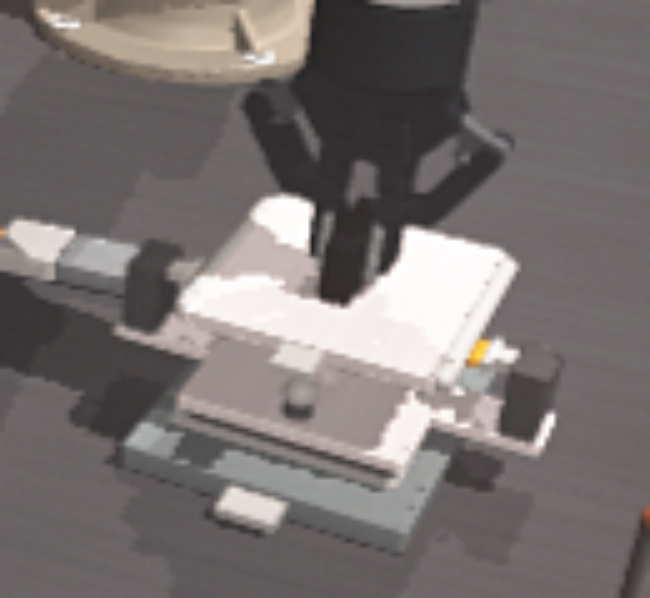

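```bash
python3 -m jog '0 0 0 1 2 0 0;0 0 0 0 2 0 0;0 0 0 0 2 0 0;0 0 0 0 2 0 0;0 0 0 0 0 0 0'; python3 rel.py 503.6 214 84.5 -6.2;python3 -m jog '0 0 0 0 1 0 0;0 0 0 0 1 0 0;0 0 0 0 1 0 0;0 0 0 0 0 0 0;0 0 0 0 0 0 0'; python3 rel.py 503.6 214 84.5 -6.2
```

```text
clock: 8.83
tcp_pos: [0.5031, 0.2142, 0.0997]
orientation: [-1.157, 1.289, -1.289]
contact_force: [0.2, -0.5, -5.1]
grip_width: 0.0172
t 8.83 tcp [503.1 214.2  99.7] yaw -6.22 grip 17.2 F [ 0.2 -0.5 -5.1] M [ 0.02 -0.06  0.03]
turn [ 0.04 -0.02  0.03] shift now-axes [ 0.1 15.2  0.5] shift after-turn axes [ 0.1 15.2  0.5]
clock: 9.25
tcp_pos: [0.5037, 0.2127, 0.0978]
orientation: [-1.157, 1.288, -1.291]
contact_force: [-2.0, -5.4, 3.0]
grip_width: 0.0172
t 9.25 tcp [503.7 212.7  97.8] yaw -6.29 grip 17.2 F [-2.  -5.4  3. ] M [-0.93  0.37  0.05]
turn [-0.02 -0.09  0.12] shift now-axes [-1.3 13.3 -0.3] shift after-turn axes [-1.3 13.3 -0.3]
```

```bash
python3 -m jog '0 0 0 1 0 0 0;0 0 0 0 0 -0.5 0;0 0 0 0 0 0 0;0 0 0 0 0 0 0;0 0 0 0 0 0 0'; python3 rel.py 503.6 214 84.5 -6.2
```

```text
clock: 9.67
tcp_pos: [0.5036, 0.2128, 0.0978]
orientation: [-1.155, 1.288, -1.29]
contact_force: [-0.8, -6.2, 4.8]
grip_width: 0.0172
t 9.67 tcp [503.6 212.8  97.8] yaw -6.28 grip 17.2 F [-0.8 -6.2  4.8] M [-0.87 -0.03 -0.03]
turn [-0.07 -0.08  0.02] shift now-axes [-1.2 13.3 -0.2] shift after-turn axes [-1.2 13.3 -0.1]
```

```bash
python3 -m jog '0 0 0 1 0 0 0;0 0 0 0.5 0 0 0;0 0 0 0 0 0 0;0 0 0 0 0 0 0;0 0 0 0 0 0 0'; python3 rel.py 503.6 214 84.5 -6.2
python3 - <<'E'
from h import *
f=med("scene");cv2.imwrite("pics/s6.png",cv2.resize(f["color"][160:290,330:460,::-1],None,fx=5,fy=4.6))
E
```

```text
clock: 10.08
tcp_pos: [0.5035, 0.2126, 0.0978]
orientation: [-1.154, 1.288, -1.288]
contact_force: [1.9, -2.3, 5.4]
grip_width: 0.0169
t 10.08 tcp [503.5 212.6  97.8] yaw -6.21 grip 16.9 F [ 1.9 -2.3  5.4] M [-0.3  -0.46 -0.07]
turn [-0.09 -0.01 -0.08] shift now-axes [-1.4 13.3 -0. ] shift after-turn axes [-1.4 13.3 -0. ]
```

View pics/s6.png

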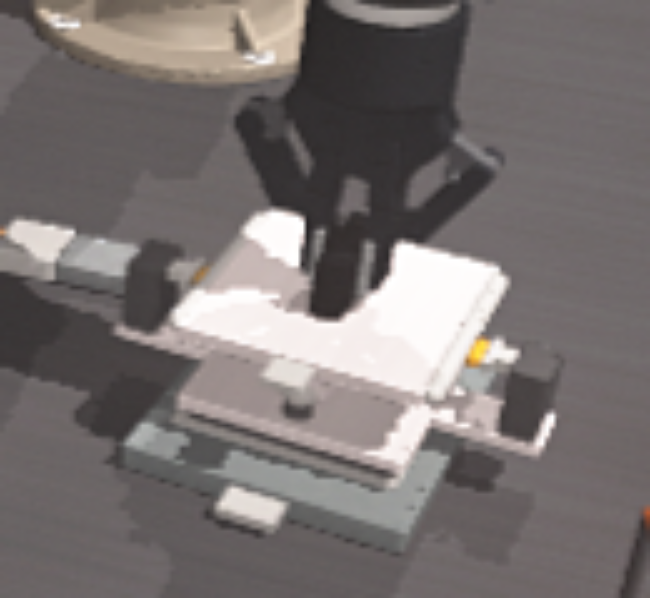

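```bash
python3 -m jog '0 0 0 0.5 1 -0.3 0;0 0 0 0 0 0 0;0 0 0 0 1 0 0;0 0 0 0 0 0 0;0 0 0 0 0 0 0'; python3 rel.py 503.6 214 84.5 -6.2;  python3 -m jog '0 0 0 0 1 0 0;0 0 0 0 0 0 0;0 0 0 0 1 0 0;0 0 0 0 0 0 0;0 0 0 0 0 0 0'; python3 rel.py 503.6 214 84.5 -6.2
```

```text
clock: 10.7
tcp_pos: [0.5034, 0.2127, 0.0963]
orientation: [-1.153, 1.288, -1.288]
contact_force: [2.5, -1.1, 8.6]
grip_width: 0.0169
t 10.70 tcp [503.4 212.7  96.3] yaw -6.20 grip 16.9 F [ 2.5 -1.1  8.6] M [-0.08 -0.42 -0.06]
turn [-0.14 -0.   -0.13] shift now-axes [-1.3 11.8 -0. ] shift after-turn axes [-1.3 11.8  0. ]
clock: 11.12
tcp_pos: [0.5032, 0.2124, 0.0939]
orientation: [-1.153, 1.288, -1.288]
contact_force: [3.6, -0.6, 4.9]
grip_width: 0.0171
t 11.12 tcp [503.2 212.4  93.9] yaw -6.19 grip 17.1 F [ 3.6 -0.6  4.9] M [-0.07 -0.83  0.02]
turn [-0.11  0.01 -0.1 ] shift now-axes [-1.6  9.4  0.2] shift after-turn axes [-1.6  9.4  0.2]
```

```bash
python3 -m jog '0 0 0 0 0 1 0;0 0 0 0 1 0 0;0 0 0 0 0 0 0;0 0 0 0 1 0 0;0 0 0 0 0 0 0'; python3 rel.py 503.6 214 84.5 -6.2;  python3 -m jog '0 0 0 0 1 0 0;0 0 0 0 0 0 0;0 0 0 0 0 0 0;0 0 0 0 0 0 0;0 0 0 0 0 0 0'; python3 rel.py 503.6 214 84.5 -6.2
```

```text
clock: 11.53
tcp_pos: [0.503, 0.2115, 0.0907]
orientation: [-1.156, 1.289, -1.288]
contact_force: [2.7, 1.8, -3.1]
grip_width: 0.017
t 11.53 tcp [503.  211.5  90.7] yaw -6.20 grip 17.0 F [ 2.7  1.8 -3.1] M [ 0.47 -0.76  0.03]
turn [ 0.03  0.   -0.01] shift now-axes [-2.5  6.2  0.3] shift after-turn axes [-2.5  6.2  0.3]
clock: 11.95
tcp_pos: [0.5028, 0.2113, 0.0898]
orientation: [-1.157, 1.289, -1.288]
contact_force: [3.3, 2.0, -8.6]
grip_width: 0.0169
t 11.95 tcp [502.8 211.3  89.8] yaw -6.21 grip 16.9 F [ 3.3  2.  -8.6] M [ 0.79 -0.76  0.01]
turn [ 0.05 -0.01  0.02] shift now-axes [-2.8  5.3  0.5] shift after-turn axes [-2.8  5.3  0.5]
```

```bash
python3 -m jog '0 0 0 -0.4 0 0.7 0;0 0 0 0 1 0 0;0 0 0 0 0 0 0;0 0 0 0 0 0 0;0 0 0 0 0 0 0'; python3 rel.py 503.6 214 84.5 -6.2;  python3 -m jog '0 0 0 0 1 0.3 0;0 0 0 0 0 0 0;0 0 0 0 0 0 0;0 0 0 0 0 0 0;0 0 0 0 0 0 0'; python3 rel.py 503.6 214 84.5 -6.2
```

```text
clock: 12.37
tcp_pos: [0.503, 0.2115, 0.0889]
orientation: [-1.158, 1.29, -1.288]
contact_force: [-0.8, 3.4, -7.2]
grip_width: 0.0169
t 12.37 tcp [503.  211.5  88.9] yaw -6.21 grip 16.9 F [-0.8  3.4 -7.2] M [0.74 0.31 0.01]
turn [ 0.1  -0.01  0.05] shift now-axes [-2.6  4.4  0.4] shift after-turn axes [-2.6  4.4  0.3]
clock: 12.78
tcp_pos: [0.5034, 0.2114, 0.0878]
orientation: [-1.158, 1.29, -1.288]
contact_force: [-3.6, 3.6, -10.2]
grip_width: 0.0171
t 12.78 tcp [503.4 211.4  87.8] yaw -6.21 grip 17.1 F [ -3.6   3.6 -10.2] M [ 0.8   0.68 -0.08]
turn [ 0.09 -0.01  0.04] shift now-axes [-2.6  3.3 -0.1] shift after-turn axes [-2.6  3.3 -0.1]
```

```bash
python3 -m jog '0 0 0 -0.7 0 -0.5 0;0 0 0 0 1 0 0;0 0 0 0 0 0 0;0 0 0 0 0 0 0;0 0 0 0 0 0 0'; python3 rel.py 503.6 214 84.5 -6.2;  python3 -m jog '0 0 0 0 1 0 0;0 0 0 0 0 0 0;0 0 0 0 0 0 0;0 0 0 0 0 0 0;0 0 0 0 0 0 0'; python3 rel.py 503.6 214 84.5 -6.2
```

```text
clock: 13.2
tcp_pos: [0.5038, 0.212, 0.0871]
orientation: [-1.156, 1.289, -1.289]
contact_force: [-1.9, 1.6, -12.3]
grip_width: 0.0175
t 13.20 tcp [503.8 212.   87.1] yaw -6.24 grip 17.5 F [ -1.9   1.6 -12.3] M [ 0.4   0.39 -0.06]
turn [ 0.01 -0.04  0.03] shift now-axes [-2.   2.6 -0.4] shift after-turn axes [-2.   2.6 -0.4]
clock: 13.62
tcp_pos: [0.5042, 0.2122, 0.0863]
orientation: [-1.155, 1.289, -1.289]
contact_force: [0.9, 1.5, -12.8]
grip_width: 0.017
t 13.62 tcp [504.2 212.2  86.3] yaw -6.24 grip 17.0 F [  0.9   1.5 -12.8] M [ 0.39 -0.01 -0.04]
turn [-0.03 -0.04 -0.  ] shift now-axes [-1.7  1.8 -0.8] shift after-turn axes [-1.7  1.8 -0.8]
```

```bash
python3 -m jog '0 0 0 -0.3 1 0 0;0 0 0 0 0 0 0;0 0 0 0 1 0 0;0 0 0 0 0 0 0;0 0 0 0 0 0 0'; python3 rel.py 503.6 214 84.5 -6.2;  python3 -m jog '0 0 0 0 1 0 0;0 0 0 0 0 0 0;0 0 0 0 0 0 0;0 0 0 0 0 0 0;0 0 0 0 0 0 0'; python3 rel.py 503.6 214 84.5 -6.2
```

```text
clock: 14.03
tcp_pos: [0.5049, 0.2124, 0.0852]
orientation: [-1.154, 1.288, -1.29]
contact_force: [-0.9, -3.1, 0.6]
grip_width: 0.0174
t 14.03 tcp [504.9 212.4  85.2] yaw -6.26 grip 17.4 F [-0.9 -3.1  0.6] M [-0.61  0.19 -0.18]
turn [-0.1  -0.06 -0.01] shift now-axes [-1.5  0.7 -1.5] shift after-turn axes [-1.5  0.7 -1.5]
clock: 14.45
tcp_pos: [0.505, 0.2124, 0.0851]
orientation: [-1.154, 1.288, -1.29]
contact_force: [-2.7, -4.3, 12.3]
grip_width: 0.0171
t 14.45 tcp [505.  212.4  85.1] yaw -6.27 grip 17.1 F [-2.7 -4.3 12.3] M [-1.    0.85 -0.1 ]
turn [-0.12 -0.07  0.  ] shift now-axes [-1.4  0.5 -1.5] shift after-turn axes [-1.4  0.6 -1.5]
```

```bash
python3 -m jog '0 0 0 0.8 0 -0.6 0;0 0 0 0 0 0 0;0 0 0 0 0 0 0;0 0 0 0 0 0 0;0 0 0 0 0 0 0'; python3 rel.py 503.6 214 84.5 -6.2
python3 - <<'E'
from h import *
for n in("scene","top"):
    f=med(n,8); A=pts(f)
    if n=="scene": cv2.imwrite("pics/s7.png",cv2.resize(f["color"][160:290,330:460,::-1],None,fx=5,fy=4.6))
    m=(np.abs(A[...,:2]-(.503,.213)).max(-1)<.07)&(A[...,2]>.068)&(A[...,2]<.084)
    q=A[m]; q=q[(np.abs(q[:,0]-.503)<.06)&(np.abs(q[:,1]-.213)<.05)]
    c=np.linalg.lstsq(np.c_[q[:,:2]-[.503,.213],np.ones(len(q))],q[:,2],rcond=None)[0]
    print(n,len(q),np.degrees(c[:2]).round(2),"z %.1f"%(c[2]*1000))
E
```

```text
clock: 14.87
tcp_pos: [0.5049, 0.2124, 0.0851]
orientation: [-1.152, 1.287, -1.29]
contact_force: [-0.1, -2.7, 8.6]
grip_width: 0.0169
t 14.87 tcp [504.9 212.4  85.1] yaw -6.25 grip 16.9 F [-0.1 -2.7  8.6] M [-0.64  0.33 -0.22]
turn [-0.19 -0.05 -0.08] shift now-axes [-1.5  0.6 -1.5] shift after-turn axes [-1.5  0.6 -1.5]
scene 783 [ 0.09 -0.08] z 77.1
top 320 [0.13 0.02] z 77.1
```

View pics/s7.png

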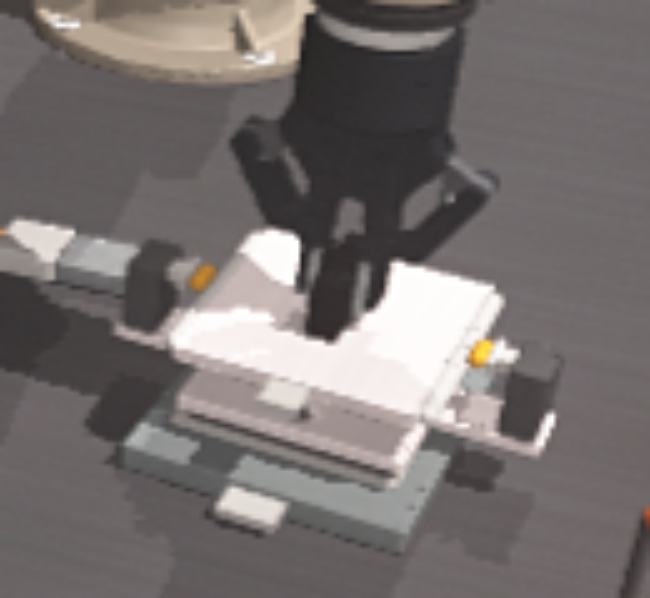

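```bash
python3 -m jog '0 0 0 0.5 -1 0 0;0 0 0 0 0 0 0;0 0 0 0 0 0 0;0 0 0 0 0 0 0;0 0 0 0 0 0 0'; python3 rel.py 503.6 214 84.5 -6.2; python3 -m jog '0 0 0 0 0 0 0.2;0 0 0 0 0 0 0.3;0 0 0 0 0 0 0.4;0 0 0 0 0 0 0.5;0 0 0 0 0 0 0.6'; python3 rel.py 503.6 214 84.5 -6.2
```

```text
clock: 16.08
tcp_pos: [0.5048, 0.2122, 0.0852]
orientation: [-1.152, 1.287, -1.289]
contact_force: [4.2, 0.6, 4.7]
grip_width: 0.017
t 16.08 tcp [504.8 212.2  85.2] yaw -6.23 grip 17.0 F [4.2 0.6 4.7] M [ 0.07 -0.96 -0.15]
turn [-0.16 -0.03 -0.11] shift now-axes [-1.6  0.7 -1.3] shift after-turn axes [-1.6  0.7 -1.3]
clock: 16.5
tcp_pos: [0.502, 0.2111, 0.0837]
orientation: [-1.158, 1.289, -1.288]
contact_force: [-0.2, 0.3, 0.6]
grip_width: 0.0515
t 16.50 tcp [502.  211.1  83.7] yaw -6.19 grip 51.5 F [-0.2  0.3  0.6] M [-0.03 -0.01  0.02]
turn [0.11 0.01 0.07] shift now-axes [-3.1 -0.8  1.3] shift after-turn axes [-3.1 -0.8  1.3]
```

```bash
python3 -m jog '0 0 0 0 -10 0 0.7;0 0 0 0 -20 0 0.7;0 0 0 0 -30 0 0.7;0 0 0 0 -40 0 0.7;0 0 0 0 -40 0 0.7'; python3 -m jog '0 0 0 0 -30 -40 0.7;0 0 0 0 0 -40 0.7;0 0 0 0 0 0 0.7;0 0 0 0 0 0 0.7;0 0 0 0 0 0 0.7';python3 - <<'E'
from h import *
for n in("scene","top"):
    f=med(n,8); A=pts(f)
    a=(160,290,330,460) if n=="scene" else (130,250,150,290)
    cv2.imwrite(f"pics/{n}8.png",cv2.resize(f["color"][a[0]:a[1],a[2]:a[3],::-1],None,fx=5,fy=4.6))
    m=(A[...,2]>.070)&(A[...,2]<.084)&(np.abs(A[...,0]-.503)<.06)&(np.abs(A[...,1]-.213)<.05)
    q=A[m]
    c,res,_,_=np.linalg.lstsq(np.c_[q[:,:2]-[.503,.213],np.ones(len(q))],q[:,2],rcond=None)
    print(n,len(q),np.degrees(c[:2]).round(2),"z %.1f"%(c[2]*1000),(res/len(q))**.5)
    for ce,k,q in comps(A,(.503,.213),.08,.095,.13): print(" fin",k,cv2.minAreaRect((q[:,:2]*1000).astype(np.float32)),np.median(q[:,2]))
E
```

```text
clock: 16.92
tcp_pos: [0.502, 0.2111, 0.2258]
orientation: [-1.158, 1.29, -1.288]
contact_force: [0.9, 0.4, -0.1]
grip_width: 0.0597
clock: 17.33
tcp_pos: [0.4303, 0.2192, 0.2497]
orientation: [-1.156, 1.288, -1.289]
contact_force: [-0.5, 0.1, 0.2]
grip_width: 0.0596
scene 866 [ 0.04 -0.03] z 77.2 [0.00081279]
 fin 164 ((503.0609130859375, 212.96694946289062), (18.08023452758789, 60.5167121887207), 83.58409881591797) 0.11388087952408815
top 1529 [0.03 0.08] z 77.3 [0.00086418]
 fin 239 ((502.9613952636719, 213.93370056152344), (18.124040603637695, 59.51262283325195), 83.5879135131836) 0.11474753928703296
```

View pics/scene8.png

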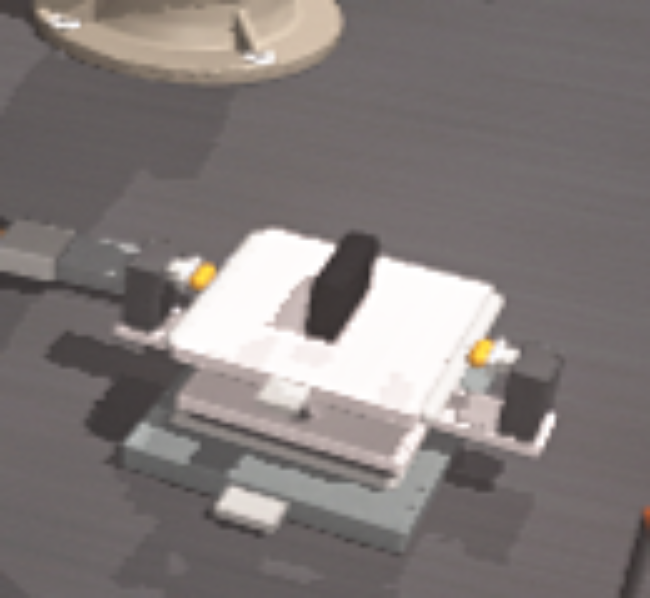

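View pics/top8.png

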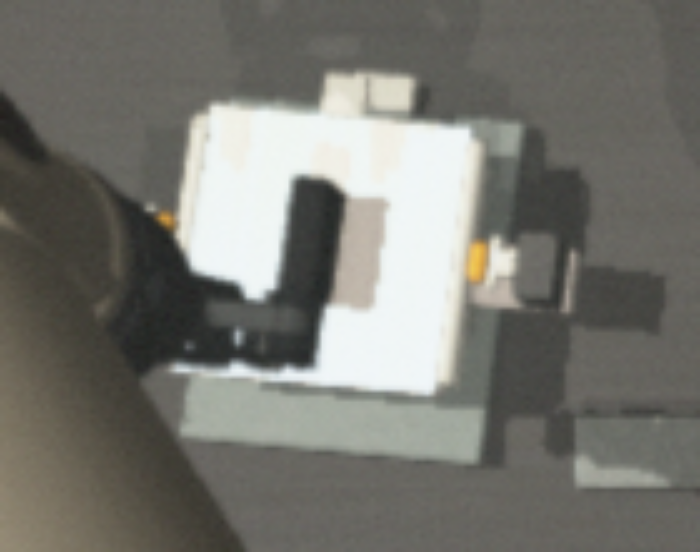

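Run:
```python
from h import *
f=med("scene",2);a=cv2.imread("pics/scene0.png")[:,:,::-1]
d=(np.abs(f["color"].astype(int)-a).max(-1)>60).astype(np.uint8)
k,l,st,ce=cv2.connectedComponentsWithStats(d); print([s.tolist() for s in st[1:] if s[4]>25])
cv2.imwrite("pics/s9.png",f["color"][:,:,::-1])
A=pts(f)
m=(np.abs(A[...,2]-.0825)<.005)&(np.abs(A[...,:2]-(.503,.213)).max(-1)<.12); print(np.median(A[m][:,2]))
```

```text
[[156, 0, 49, 94, 1980], [326, 0, 62, 79, 1577], [374, 0, 18, 13, 126], [403, 0, 52, 46, 997], [428, 0, 42, 24, 695], [383, 14, 6, 35, 97], [376, 38, 5, 10, 33], [428, 45, 22, 20, 281], [418, 66, 29, 14, 247], [387, 70, 9, 13, 83], [364, 80, 28, 24, 312], [416, 86, 24, 6, 101], [392, 93, 60, 51, 1739], [161, 98, 35, 7, 105], [273, 114, 38, 24, 91], [259, 162, 8, 6, 35], [267, 163, 30, 17, 265], [235, 195, 57, 32, 1225], [302, 204, 55, 16, 266], [368, 210, 33, 25, 452], [402, 216, 29, 24, 335], [409, 233, 9, 9, 41], [365, 237, 51, 23, 387], [368, 255, 11, 8, 49]]
0.07829420598302994
```

View pics/s9.png

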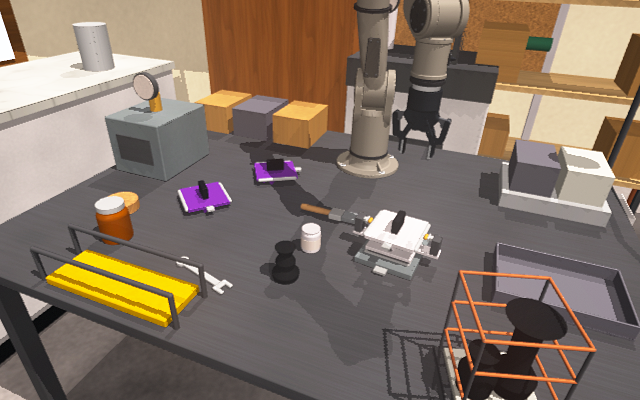

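Run:
```python
from h import *
o=r.get_obs(); print(o["clock"],o["contact_force"].round(1)); print(r.hand_in())
```

```text
18.2333 [-0.6 -0.3 -0.3]
the job is handed in; nothing more can be done
None
```

The plate is on the stand with the lug over the tab, both rollers snapped over the rails and the gripper let go. I handed it in at 18.2 s of the 67 s allowed, with the robot clear of everything. I picked it up by the fin, eased it down in 1 mm steps and moved sideways to relieve the contact force. It snapped and then stopped firmly on the balls. No wrist force read above about 17 N.

Last checks, from both cameras after release:
- **Level:** the slab is level to within about 0.1°.
- **Centring:** the fin centre is at about (503.0, 213.5) mm, against about (502.6, 213.6) mm measured for the middle of the balls. Its yaw of −6.4° compares with about −6.2° for the stand.
- **Height:** this check disagreed slightly. The slab top reads about 0.5 mm higher, relative to the catch blocks, than the drawing says. I took this as depth noise, because a single raised ball would have shown as tilt. I did not do a separate press on the slab to confirm it.
- **Other things on the bench:** the tin, figure, brush and purple look-alikes appear unmoved. The image differences near the brush and one purple plate look like shadow changes; I judged this by eye and did not measure it.

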